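Open the feeder cover past its safety catch and take out the snap-in strap guide

ROBOT

A 7-joint arm with a two-finger parallel gripper is mounted at the origin on the work surface. World frame = base frame: x ahead of the robot, y to its left, z up, the work surface at z = 0. Lengths are in m, angles in rad, forces in N, time in s.
With the tool pointing down it reaches from about 0.425 to 0.825 m from the base axis. Payload 3.6 kg.
Tool frame: the origin (TCP) lies where the fingers leave the gripper's body, on its centre line; the fingertips stand 73 mm ahead of it and the grasp point (between the pads) lies 54 mm ahead of it; x points along the fingers, y is the direction in which the jaws open and shut, and the axes are right-handed (so a half turn about x gives the same grasp; the last joint's range is limited). The gripper opens to 85 mm and grips with 20 to 120 N. Pads are 22 mm wide; open, the fingers measure 114 mm over their backs; the gripper's body (76 mm by 85 mm) begins 54 mm behind the grasp point. The pads swing forward as they close: fully open they stand 13 mm farther back than shut.
Start: joints at [1.143, 0.615, -0.013, 1.423, 0.008, 1.103, -0.04], TCP at [0.254, -0.598, 0.304] pointing down, gripper open.
Joint ranges: [-3.12, 3.12], [-0.3, 2.06], [-1.34, 1.32], [0.26, 2.42], [-1.36, 4.5], [0.01, 1.98], [-2.84, 2.84]. Speed limits (rad/s): [2.79, 2.79, 3.14, 3.14, 3.14, 3.14, 3.14].

INTERFACE

Orientations are given as a unit quaternion [x, y, z, w].
In Python, from station import arm, snapshot, camera_info, ticket gives the robot as it stands. Calls block until the motion is done:
- arm.movep(position, orientation): joint-space move of the TCP to a pose.
- arm.line_to(position, velocity=0.15, ori=None): straight line of the TCP; ori=None keeps the orientation; velocity is the mean speed in m/s.
- arm.move_j(angles): joint-space move.
- arm.move_gripper(opening, effort=None): opening from 0.0 (shut) to 1.0 (fully open); effort is the grip in N (None keeps the last); returns when the fingers have stopped.
- arm.pause(seconds).
- arm.ik(position, orientation): joint angles nearest the present ones, or None.
- snapshot(name): name is "side" or "top"; returns the picture (400x640x3 uint8, blue, green, red); there is no depth.
- camera_info(name): a dict with "fx", "fy", "cx", "cy" (pixels), "dist_coeffs" ([k1, k2, p1, p2, k3] as OpenCV has them; the pictures are not rectified), "R" (3x3) and "t" (3): a world point X has camera coordinates R X + t. Camera axes: x right, y down, z forward; pixel columns grow to the right and rows downward; lengths in m; the calibration is good to about 2 mm. A picture is of the moment at which its call begins. camera_info takes no time and is no camera call.
A pose or a line that the arm cannot do raises arm.MotionError and nothing moves.
- ticket.finish_job(): hands the job in, once; it reports no verdict.
Readings, each from a call of its own:
- arm.read_time(): time.
- arm.read_joint_positions(): joint angles.
- arm.read_dq(): joint speeds.
- arm.read_effort(): joint torques, N m.
- arm.read_tool_pos(): TCP position.
- arm.read_eef_rot(): TCP orientation.
- arm.read_ft_force(): force on the tool from outside, world axes, zero at the start.
- arm.read_wrist_torque(): the same for the moment, N m.
- arm.read_opening(): opening from 0.0 (shut) to 1.0 (fully open).
Only numpy, scipy, OpenCV 4.12 (cv2) and the standard library are available. Lean on these libraries where they do the work, as an engineer would, in place of code of your own. Each camera call takes 0.05 s, during which the arm holds its last target.

TASK

Service the strap feeder: reach under the overhanging front edge of its metal cover, push the hidden sprung safety catch aside to the left (as one faces the machine's front) and, while holding it aside, lift the cover and swing it up until it stands nearly upright and stays there. Then pull the snapped-in plastic strap guide up out of its socket and set it down gently inside the steel tray, leaving the other things on the bench alone.

Things in the scene. Friction and masses are not known exactly. Their poses are not given: they have to be found in the camera images.
- machine: White strap feeder, fixed; 250 deep (x) x 240 wide (y) mm. Origin under it on the bench; x points from its front to its rear, y left as one faces the front, z up; the front faces right of the robot, yaw 0.9 to 1.4. In mm: front wall face x -110, top z 85; side walls y +-116, 8 thick, 110 high, x -110 to 50; rear housing x 55 to 140, 124 high. Inside, under the cover: open bay, deck z 40.
- socket (a point): Centre of the mouth of the dark steel socket that holds the strap guide in the bay, at machine (-45, 0, 70) mm. Socket block 64 (x) x 43 (y) mm, 30 high.
- cover_hinge (a point): Point on the cover's hinge axis, at machine (50, 0, 127) mm; the axis runs along the machine's y.
- cover (a joint): Hinge of the cover, rad: 0 shut (level), grows as the front edge rises, 1.57 upright, stop at 1.6. Stiff friction hinge: the cover (about 0.35 kg) stays at any angle where it is left; about 4 to 6 N upward at the front edge moves it. While the catch is at rest the cover can rise only about 0.03 rad.
- cover_lip (a point): Middle of the cover's lower front edge, 190 mm from the hinge axis. Cover: aluminium plate 190 x 240 x 6 mm; shut, its underside is 124 mm above the bench and it juts 30 mm out past the front wall. Under the jut is only the catch tab: fingers leaning 30 to 45 degrees off vertical fit in from the front. A low rib (30 x 12 mm) on the cover's front edge marks the catch below.
- catch (a joint): Sideways travel of the catch, m: 0 at rest, grows as it is pushed along the machine's +y (to the left), stop at 0.018. Sprung back: about 2 N at rest, 5 N at the stop. From 0.010 on it frees the cover; keep it there until the cover has risen about 0.06 rad (11 mm at the front edge), then it may be let go.
- catch_tab (a point): Centre of the catch tab, an upright steel plate hidden under the jutting edge: 24 (x) x 8 (y) x 34 (z) mm; at rest at machine (-128, -30, 98) mm, front edge at x -138, just behind the cover's edge at x -140. To free the cover push its right-hand (-y) face towards +y.
- guide_grip (a point): Strap guide, loose grey plastic block, 0.1 kg, 72 mm tall; this point is amid its grip rib, 56 mm above its underside, 16 mm below its top. Rib 30 (x) x 16 (y) x 36 (z) mm; below it a collar 46 x 30 x 4 and a foot 40 x 20 x 32 in the socket. In place its axes are the machine's, underside 40 mm above the bench. Sprung noses hold it: about 15 N straight up frees it; clear after 30 mm.
- tray: Open shallow square steel tray, fixed: 160 x 160 mm, 30 mm high, wall 4 mm. Origin: centre of its underside; inner floor about 4 mm above the bench.
- driver: Screwdriver with a black handle, 190 mm long, lying on the bench; leave alone.
- oil: Small clear bottle, 44 mm across, 110 mm high, origin under its centre; leave alone.
- reel: Empty white plastic reel, 72 mm across, 38 mm high, origin under its centre; leave alone.
Mind the look-alikes: they are no part of the job. Several things have the shape of the tray; the one meant has the colours described above.

How it is judged:
By the outcome, as a careful person would: the job done as asked, in the order asked, and still so for the second after the job is handed in, with the robot touching nothing.
It also fails if it takes over 61 s, if anything falls off the work surface, if the arm or the gripper's body presses on something with over 40 N, if the wrist force passes 120 N, or if a joint passes its speed limit or range.

## Working session

There is one attempt and no reset: what is moved stays moved. The work goes in short steps, each a Python script; the robot and the scene stay as the last script left them, time stands still between calls to the robot, and variables do not carry over. Pictures are saved under pics/ and viewed, and the job is handed in when it is done.

```bash
mkdir -p pics; ls
python3 - <<'E'
from station import arm, snapshot, camera_info
import cv2
for n in("side","top"):
    cv2.imwrite(f"pics/{n}0.png",snapshot(n)); c=camera_info(n); print(n,c)
print(arm.read_time(),arm.read_tool_pos(),arm.read_eef_rot())
E
```

```text
pics
side {'fx': 469.5054917203978, 'fy': 469.5054917203978, 'cx': 325.78014638344473, 'cy': 200.55078582657956, 'dist_coeffs': array([0.03493107, 0.        , 0.        , 0.        , 0.        ]), 'R': array([[ 0.98783009, -0.15425691,  0.019913  ],
       [-0.07656564, -0.593715  , -0.80102447],
       [ 0.1353862 ,  0.78975142, -0.59830032]]), 't': array([-0.47459692,  0.08559037,  1.58411588])}
top {'fx': 399.94994189184104, 'fy': 399.94994189184104, 'cx': 319.0124519198435, 'cy': 198.53946253836952, 'dist_coeffs': array([-0.03948596,  0.        ,  0.        ,  0.        ,  0.        ]), 'R': array([[-0.00990582, -0.9999458 ,  0.00320429],
       [-0.99372958,  0.00948724, -0.11140697],
       [ 0.11137053, -0.00428777, -0.9937697 ]]), 't': array([-0.06634327,  0.46409136,  1.21225875])}
0.1 [ 0.25401401 -0.59775239  0.30282663] [-0.69270863 -0.14194332  0.69304775 -0.14032699]
```

View pics/side0.png

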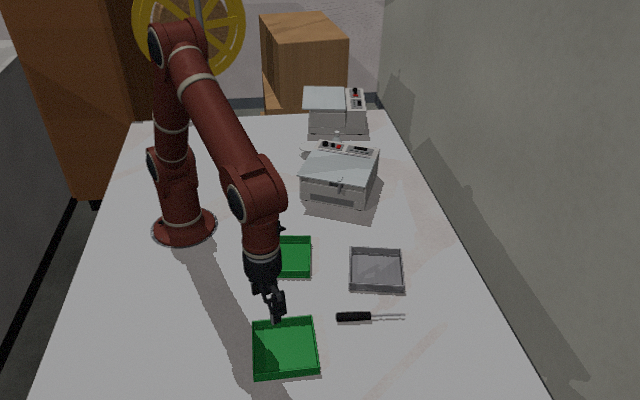

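View pics/top0.png

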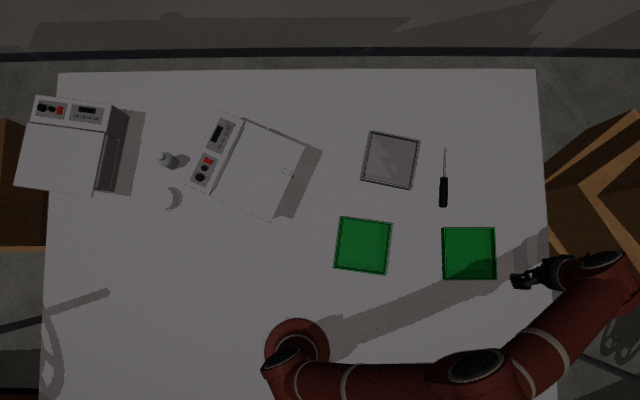

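The side view shows two machines, at (340,175) and (335,110). The top view shows them at (245,165) and (75,145). The top-view one at (245,165) has its front to the robot's right, so it matches. Trays are green at (363,245) and (468,253), and steel at (390,160). I'll check close crops.

Run:
```python
import cv2,numpy as np
t=cv2.imread("pics/top0.png"); s=cv2.imread("pics/side0.png")
a=cv2.resize(t[100:230,170:335],None,fx=4.5,fy=4.5,interpolation=cv2.INTER_CUBIC)
cv2.imwrite("pics/topc.png",cv2.convertScaleAbs(a,alpha=1.7))
a=cv2.resize(s[130:220,290:390],None,fx=6,fy=6,interpolation=cv2.INTER_CUBIC)
cv2.imwrite("pics/sidec.png",cv2.convertScaleAbs(a,alpha=1.3))
a=cv2.resize(t[120:200,345:460],None,fx=6,fy=6,interpolation=cv2.INTER_CUBIC)
cv2.imwrite("pics/trayc.png",cv2.convertScaleAbs(a,alpha=1.7))
```

```text
(no output)
```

View pics/topc.png

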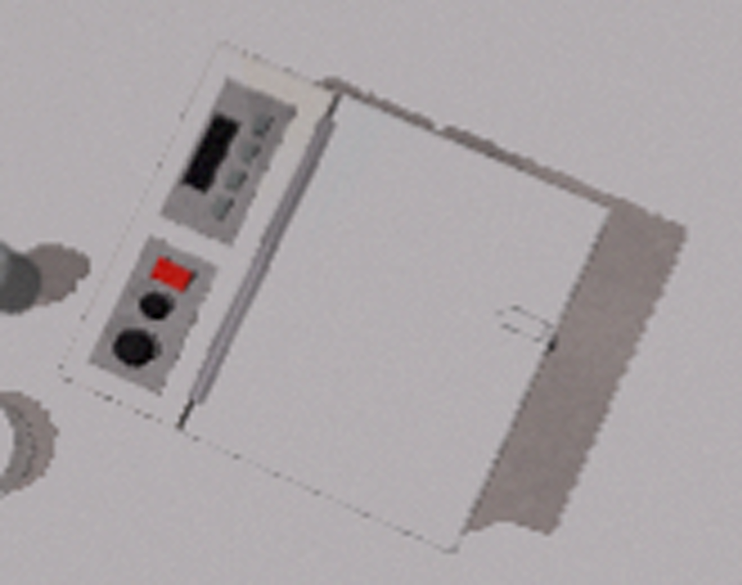

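View pics/sidec.png

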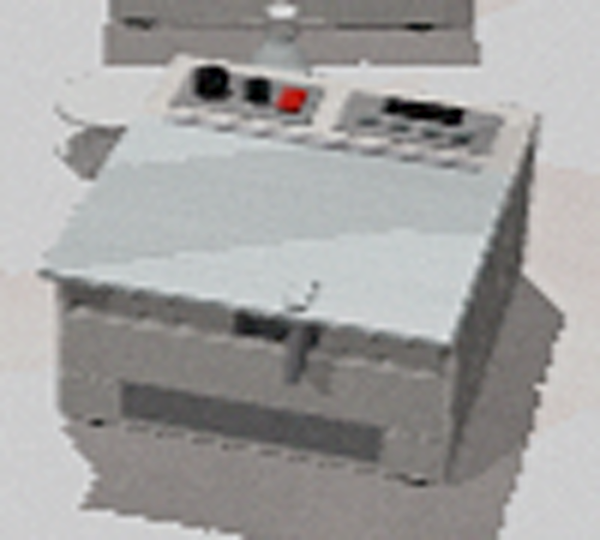

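View pics/trayc.png

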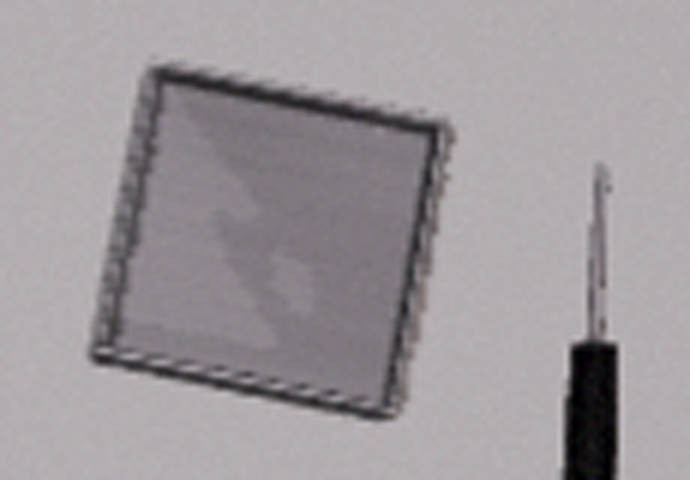

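```bash
cat > h.py <<'E'
import numpy as np,cv2
from station import arm,snapshot,camera_info
from scipy.optimize import least_squares
def ray(n,uv,z):
    c=camera_info(n);K=np.array([[c['fx'],0,c['cx']],[0,c['fy'],c['cy']],[0,0,1]])
    p=cv2.undistortPoints(np.array([[uv]],float),K,c['dist_coeffs'])[0,0]
    R=np.array(c['R']);t=np.array(c['t']);o=-R.T@t;d=R.T@np.array([p[0],p[1],1])
    return o+d*(z-o[2])/d[2]
def proj(n,X):
    c=camera_info(n);K=np.array([[c['fx'],0,c['cx']],[0,c['fy'],c['cy']],[0,0,1]])
    return cv2.projectPoints(np.array(X,float).reshape(-1,3),cv2.Rodrigues(np.array(c['R']))[0],np.array(c['t']),K,c['dist_coeffs'])[0][:,0]
E
python3 - <<'E'
from h import *
f=lambda u,v,s,x0,y0:((u+.5)/s-.5+x0,(v+.5)/s-.5+y0)
T=lambda u,v:f(u,v,4.5,170,100); S=lambda u,v:f(u,v,6,290,130)
pts=[("top",T(610,208),(-140,-120,130)),("top",T(452,550),(-140,120,130)),("top",T(222,42),(140,-120,124)),("top",T(65,375),(140,120,124)),
("side",S(45,272),(-140,120,127)),("side",S(450,348),(-140,-120,127)),("side",S(172,60),(140,120,124)),("side",S(537,117),(140,-120,124))]
W=np.array([ray(n,uv,m[2]/1e3) for n,uv,m in pts]);M=np.array([m for _,_,m in pts])/1e3
def F(p,i):
    c,s=np.cos(p[2]),np.sin(p[2])
    return (M[i,:2]@np.array([[c,s],[-s,c]])+p[:2]-W[i,:2])
for i in (slice(0,4),slice(4,8),slice(0,8)):
    r=least_squares(lambda p:F(p,i).ravel(),[.5,.2,1.16]);print(r.x,'\n',(F(r.x,i)*1e3).round(1))
g=lambda u,v:f(u,v,6,345,120)
q=[g(152,70),g(450,125),g(398,415),g(93,357)]
P=np.array([ray("top",a,.03) for a in q]);print(P,P.mean(0),np.linalg.norm(P-np.roll(P,1,0),axis=1))
print(arm.read_eef_rot())
E
```

```text
[0.55322013 0.14334895 1.14451508] 
 [[-0.2 -1.7]
 [-1.  -2.7]
 [ 0.6  0.6]
 [ 0.6  3.7]]
[0.55110218 0.1405673  1.13992365] 
 [[-5.4 -7.8]
 [-2.  -4.5]
 [ 3.6  6.6]
 [ 3.8  5.7]]
[0.55216116 0.14195812 1.14224387] 
 [[-1.7 -3.2]
 [-2.2 -3.7]
 [-0.3 -1.1]
 [-0.   2.4]
 [-4.2 -6.8]
 [-0.6 -3. ]
 [ 4.2  7.9]
 [ 4.7  7.5]]
[[ 0.67489509 -0.23341961  0.03      ]
 [ 0.64421575 -0.38950971  0.03      ]
 [ 0.49082811 -0.35635813  0.03      ]
 [ 0.5225632  -0.19898884  0.03      ]] [ 0.58312554 -0.29456907  0.03      ] [0.15617452 0.15907652 0.15692926 0.16053726]
[-0.69270863 -0.14194332  0.69304775 -0.14032699]
```

```bash
cat >> h.py <<'E'
MP=np.array([0.5533,0.1447,1.144])
def m2w(p,P=MP):
    c,s=np.cos(P[2]),np.sin(P[2]);p=np.array(p,float).reshape(-1,3)/1e3
    return np.c_[P[0]+c*p[:,0]-s*p[:,1],P[1]+s*p[:,0]+c*p[:,1],p[:,2]]
E
python3 - <<'E'
from h import *
def draw(n,im,x0,y0,s):
    im=cv2.convertScaleAbs(cv2.resize(im,None,fx=s,fy=s,interpolation=cv2.INTER_CUBIC),alpha=1.5)
    def L(pts,col):
        p=((proj(n,m2w(pts))+.5-[x0,y0])*s-.5).astype(int);cv2.polylines(im,[p.reshape(-1,1,2)],False,col,1)
    for z,c in ((130,(0,0,255)),(124,(255,0,0))): L([(-140,-120,z),(-140,120,z),(50,120,z),(50,-120,z),(-140,-120,z)],c)
    L([(55,-120,124),(140,-120,124),(140,120,124),(55,120,124)],(0,200,0))
    L([(-140,-34,115),(-140,-34,81),(-140,-26,81),(-140,-26,115),(-140,-34,115)],(0,200,0))
    L([(-110,-116,0),(-110,116,0)],(0,200,200))
    return im
a=draw("top",cv2.imread("pics/top0.png")[100:230,170:335],170,100,4.5)
b=draw("side",cv2.imread("pics/side0.png")[130:220,290:390],290,130,6)
cv2.imwrite("pics/ova.png",a);cv2.imwrite("pics/ovb.png",b)
E
```

```text
(no output)
```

View pics/ova.png

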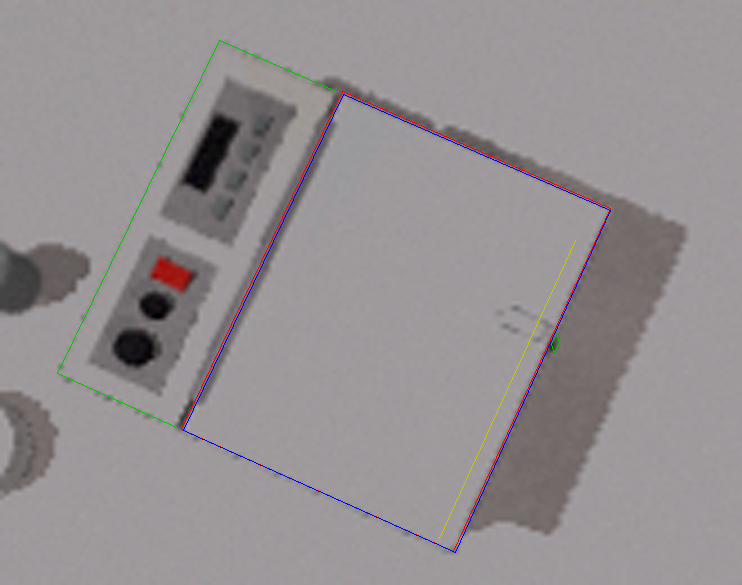

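View pics/ovb.png

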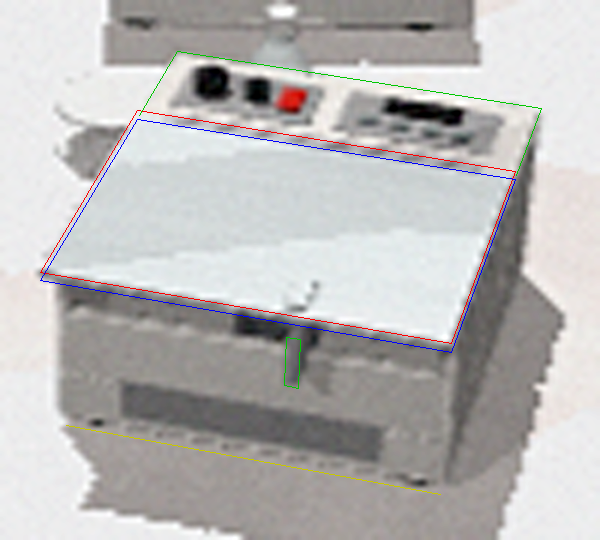

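The model overlay matches the machine in both views to within about 2 mm. Next I'll plan the whole catch and swing path and check it with IK before moving.

```bash
cat >> h.py <<'E'
from scipy.spatial.transform import Rotation as Ro
X=np.array([np.cos(MP[2]),np.sin(MP[2]),0]);Y=np.array([-np.sin(MP[2]),np.cos(MP[2]),0]);Z=np.array([0,0,1.])
def quat(a,sg,tw=0):
    d=np.sin(a)*X-np.cos(a)*Z; y=sg*Y
    return Ro.from_matrix(np.c_[d,y,np.cross(d,y)]).as_quat()
def tcp(tip,a,L=73):   # tip in machine mm
    d=np.sin(a)*X-np.cos(a)*Z
    return m2w(tip)[0]-d*L/1e3
A=np.radians(42)
def swing(th,y,A=A,L=26,half=11):
    n=np.array([np.cos(A),np.sin(A)]);d=np.array([np.sin(A),-np.cos(A)])
    u=np.array([-np.cos(th),np.sin(th)]);nn=np.array([np.sin(th),np.cos(th)])
    h=np.array([50,127.])
    if th<np.pi/2-A: c=h+190*u-3*nn+L*d
    else: c=h+(190-L)*u-3*nn
    p=c-half*n
    return [p[0],y,p[1]]
E
python3 - <<'E'
from h import *
for sg in(1,-1):
    q=quat(A,sg)
    for tip in ([-200,-58,160],[-130,-58,93],[-130,-30,93]): 
        j=arm.ik(tcp(tip,A),q);print(sg,tip,None if j is None else np.round(j,2))
    for th in np.arange(0,1.56,.15):
        t=swing(th,-32);j=arm.ik(tcp(t,A),q);print(round(th,2),np.round(t),None if j is None else np.round(j,2))
    for a,tip in((0,(-45,0,80)),(0,(-45,0,230))):
        j=arm.ik(tcp(tip,a),quat(a,sg));print(tip,None if j is None else np.round(j,2))
E
```

```text
1 [-200, -58, 160] [ 0.27  0.63  0.31  2.01 -1.14  1.05 -2.17]
1 [-130, -58, 93] [ 0.22  0.73  0.17  2.04 -1.32  0.88 -2.07]
1 [-130, -30, 93] [ 0.25  0.71  0.12  2.12 -1.35  0.83 -2.01]
0.0 [-131.  -32.   97.] [ 0.24  0.7   0.14  2.11 -1.34  0.85 -2.03]
0.15 [-129.  -32.  126.] [ 0.19  0.65  0.2   2.1  -1.3   0.9  -2.1 ]
0.3 [-123.  -32.  154.] [ 0.15  0.6   0.24  2.08 -1.26  0.93 -2.19]
0.45 [-113.  -32.  180.] [ 0.11  0.56  0.26  2.06 -1.22  0.95 -2.27]
0.6 [-99. -32. 205.] [ 0.07  0.52  0.28  2.03 -1.18  0.96 -2.36]
0.75 [-82. -32. 228.] [ 0.03  0.48  0.28  2.   -1.16  0.97 -2.44]
0.9 [-62. -32. 246.] [-0.01  0.46  0.29  1.97 -1.14  0.96 -2.52]
1.05 [-42. -32. 260.] [-0.05  0.44  0.28  1.95 -1.12  0.96 -2.59]
1.2 [-20. -32. 271.] [-0.09  0.43  0.28  1.92 -1.11  0.94 -2.65]
1.35 [  3. -32. 279.] [-0.13  0.43  0.27  1.89 -1.11  0.93 -2.71]
1.5 [ 27. -32. 283.] [-0.16  0.44  0.26  1.86 -1.11  0.91 -2.76]
(-45, 0, 80) [ 0.41  0.95 -1.15  1.87  1.02  1.06  1.54]
(-45, 0, 230) [ 0.44  0.69 -1.15  1.71  0.68  1.19  1.82]
-1 [-200, -58, 160] [ 0.9   0.7  -0.67  1.99 -0.59  0.61  0.43]
-1
[... 270 characters left out ...]
.  -32.  154.] [ 0.79  0.7  -0.73  2.06 -0.68  0.45  0.4 ]
0.45 [-113.  -32.  180.] [ 0.76  0.64 -0.71  2.04 -0.68  0.5   0.36]
0.6 [-99. -32. 205.] [ 0.73  0.59 -0.7   2.01 -0.69  0.55  0.31]
0.75 [-82. -32. 228.] [ 0.69  0.55 -0.69  1.98 -0.69  0.58  0.25]
0.9 [-62. -32. 246.] [ 0.65  0.52 -0.68  1.95 -0.68  0.6   0.19]
1.05 [-42. -32. 260.] [ 0.61  0.51 -0.67  1.93 -0.67  0.61  0.14]
1.2 [-20. -32. 271.] [ 0.57  0.5  -0.67  1.9  -0.65  0.61  0.07]
1.35 [  3. -32. 279.] [ 0.52  0.5  -0.67  1.87 -0.63  0.6   0.01]
1.5 [ 27. -32. 283.] [ 0.47  0.51 -0.68  1.85 -0.6   0.59 -0.05]
(-45, 0, 80) [-0.08  0.66 -0.23  1.88  0.25  0.62 -0.89]
(-45, 0, 230) [ 0.05  0.48 -0.42  1.72  0.23  0.99 -0.89]
```

Run:
```python
from h import *
q=quat(A,-1)
arm.move_gripper(0.0,40)
arm.movep(tcp([-215,-58,178],A),q)
arm.line_to(tcp([-165,-58,128],A),0.12)
print(arm.read_time(),arm.read_tool_pos(),tcp([-165,-58,128],A),arm.read_ft_force(),arm.read_opening())
for n in("side","top"): cv2.imwrite(f"pics/{n}1.png",snapshot(n))
s=cv2.imread("pics/side1.png");p=proj("side",m2w([-165,-58,128]))[0];print(p,proj("top",m2w([-165,-58,128])))
cv2.imwrite("pics/side1c.png",cv2.convertScaleAbs(cv2.resize(s[90:220,270:400],None,fx=4.5,fy=4.5,interpolation=cv2.INTER_CUBIC),alpha=1.4))
t=cv2.imread("pics/top1.png")
cv2.imwrite("pics/top1c.png",cv2.convertScaleAbs(cv2.resize(t[100:240,200:370],None,fx=4.5,fy=4.5,interpolation=cv2.INTER_CUBIC),alpha=1.6))
```

```text
3.675 [ 0.51778745 -0.07458765  0.18237268] [ 0.51757401 -0.07397326  0.18224957] [-0.38385037  0.42185865 -0.0604668 ] -0.001397333934020601
[345.00572139 188.30804375] [[304.43278133 168.90395475]]
```

View pics/side1c.png

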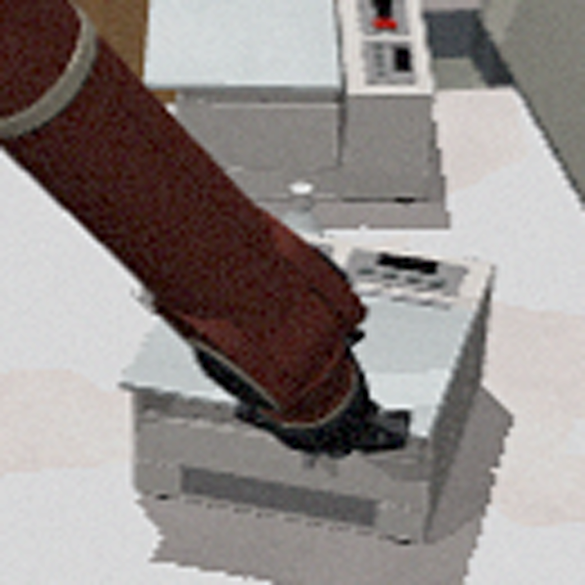

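View pics/top1c.png

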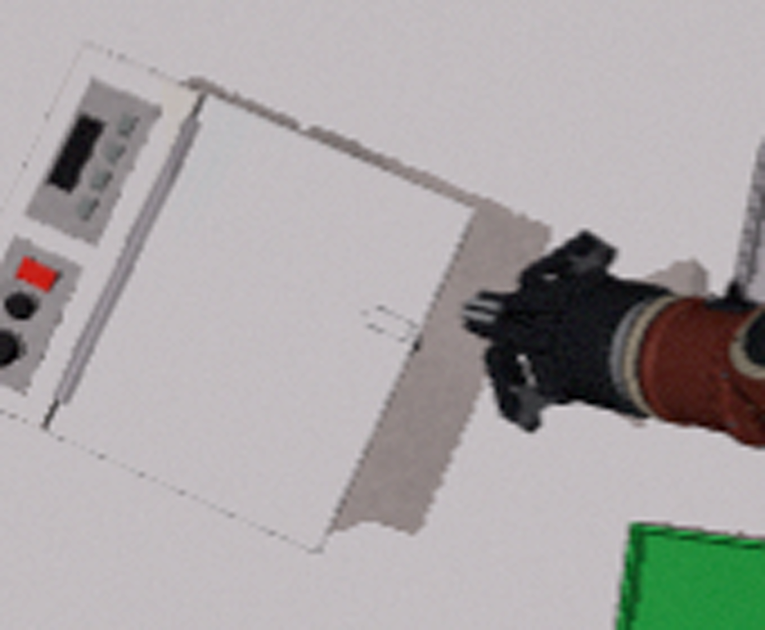

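The tips are at about (304,170) in the top view, against a predicted (304,169), so the tool length is right. Now I'll insert under the lip and push the catch in steps while reading the force.

Run:
```python
from h import *
arm.line_to(tcp([-131,-58,91],A),0.08)
f0=np.array(arm.read_ft_force());print("ins",f0.round(2))
for y in range(-55,-18,3):
    arm.line_to(tcp([-131,y,91],A),0.06)
    f=np.array(arm.read_ft_force())-f0
    a=m2w([0,0,0])[0]; tp=np.array(arm.read_tool_pos()); 
    print(y,round((tp-a)@Y*1e3,1),"Fx %.2f Fy %.2f Fz %.2f"%(f@X,f@Y,f[2]))
    if f@Y<-4.2: break
print(arm.read_time())
```

```text
ins [-0.41  0.25  0.4 ]
-55 -54.9 Fx 0.74 Fy -0.28 Fz 0.21
-52 -51.8 Fx 0.13 Fy -0.46 Fz 0.70
-49 -48.7 Fx 0.43 Fy -0.32 Fz -0.06
-46 -46.8 Fx 1.20 Fy -2.62 Fz -0.86
-43 -43.4 Fx 1.46 Fy -2.51 Fz -0.43
-40 -40.2 Fx 0.33 Fy -3.15 Fz -0.24
-37 -37.2 Fx 1.10 Fy -4.10 Fz -0.32
-34 -34.2 Fx 0.60 Fy -4.37 Fz 0.41
6.55
```

Run:
```python
from h import *
f0=np.array([-.41,.25,.4])
y=-32.5
for th in (0,.04,.08,.12,.18):
    arm.line_to(tcp(swing(th,y),A),0.05)
    f=np.array(arm.read_ft_force())-f0; tp=np.array(arm.read_tool_pos())
    print(th,"F %.2f %.2f %.2f"%(f@X,f@Y,f[2]),((tp-tcp(swing(th,y),A))*1e3).round(1))
    if abs(f[2])>15: break
print(arm.read_time())
for n in("side","top"): cv2.imwrite(f"pics/{n}2.png",snapshot(n))
s=cv2.imread("pics/side2.png")
a=cv2.convertScaleAbs(cv2.resize(s[110:220,280:400],None,fx=4.5,fy=4.5,interpolation=cv2.INTER_CUBIC),alpha=1.4)
cv2.imwrite("pics/side2c.png",a)
```

```text
0 F -1.47 -4.65 -0.10 [ 0.2 -0.5  0.1]
0.04 F -3.70 -4.16 -2.89 [-0.3 -0.7 -0.2]
0.08 F -5.72 -3.26 -2.54 [-0.7 -0.7  0. ]
0.12 F -8.28 -2.18 -0.87 [-1.  -0.7  0.2]
0.18 F -7.06 -3.81 -2.07 [-1.1 -0.5  0.4]
8.1083
```

View pics/side2c.png

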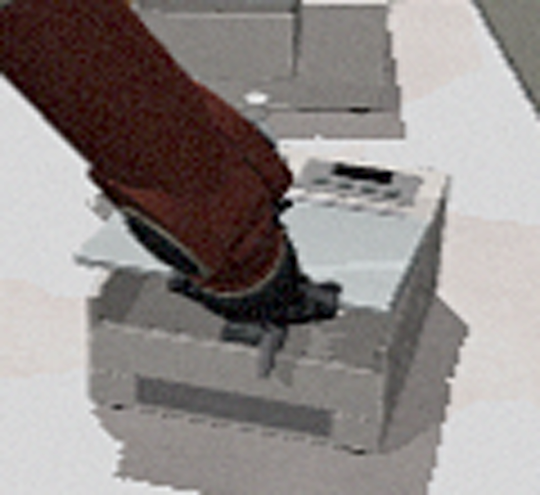

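The cover front edge is clearly up: at crop (100,260) the lid sits above the dark bay, and the tab below at (265,350) has been released. I'll continue the swing.

Run:
```python
from h import *
f0=np.array([-.41,.25,.4]); y=-32.5
for th in list(np.arange(.28,1.5,.12))+[1.5,1.55]:
    arm.line_to(tcp(swing(th,y),A),0.09)
    f=np.array(arm.read_ft_force())-f0
    print("%.2f F %.2f %.2f %.2f"%(th,f@X,f@Y,f[2]))
    if np.linalg.norm(f)>30: print("stop");break
print(arm.read_time())
for n in("side","top"): cv2.imwrite(f"pics/{n}3.png",snapshot(n))
```

```text
0.28 F -5.06 -0.76 -0.59
0.40 F -1.61 0.28 -1.33
0.52 F 0.31 -0.06 0.39
0.64 F 0.84 -0.91 -0.06
0.76 F -0.15 0.39 -0.24
0.88 F -0.08 -1.12 -0.24
1.00 F 0.19 0.22 -0.33
1.12 F 0.73 -0.95 -0.51
1.24 F -0.39 -0.35 -1.11
1.36 F -0.30 -0.22 -0.60
1.48 F 0.77 0.12 -0.59
1.50 F -0.65 -1.10 -1.04
1.55 F 0.65 -1.16 0.15
12.8917
```

View pics/side3.png

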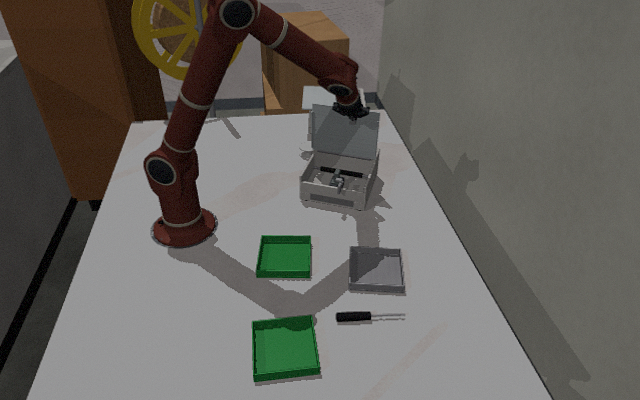

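View pics/top3.png

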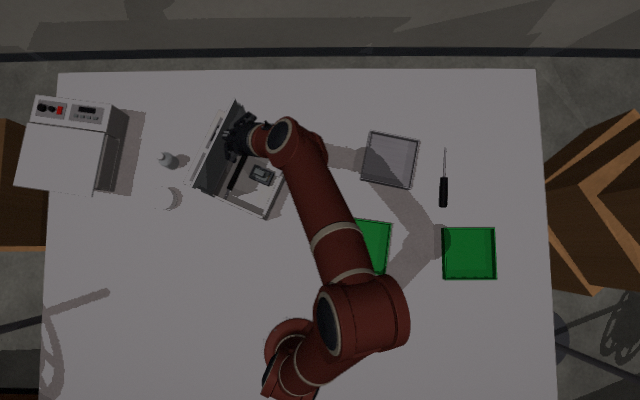

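The cover looks nearly upright. I'll back off and measure its angle, then look at the guide.

Run:
```python
from h import *
t=swing(1.55,-32.5)
arm.line_to(tcp([t[0]-70,-32.5,t[2]+20],A),0.12)
print(arm.read_time(),np.array(arm.read_joint_positions()).round(2))
for n,(x0,y0,w,h) in {"side":(285,80,120,140),"top":(180,80,130,150)}.items():
    im=snapshot(n);cv2.imwrite(f"pics/{n}4.png",im)
    s=4.2;a=cv2.convertScaleAbs(cv2.resize(im[y0:y0+h,x0:x0+w],None,fx=s,fy=s,interpolation=cv2.INTER_CUBIC),alpha=1.5)
    for th,c in((1.4,(255,0,0)),(1.5,(0,200,0)),(1.6,(0,0,255))):
        P=[[50-190*np.cos(th)-3*np.sin(th),y,127+190*np.sin(th)-3*np.cos(th)] for y in(-120,120)]
        p=((proj(n,m2w(P))+.5-[x0,y0])*s-.5).astype(int);cv2.line(a,tuple(map(int,p[0])),tuple(map(int,p[1])),c,1)
    for z in (112,):
        P=[[-45+i,j,z] for i,j in((-15,-8),(15,-8),(15,8),(-15,8),(-15,-8))]
        p=((proj(n,m2w(P))+.5-[x0,y0])*s-.5).astype(int);cv2.polylines(a,[p.reshape(-1,1,2)],False,(0,255,255),1)
    cv2.imwrite(f"pics/{n}4c.png",a)
```

```text
13.75 [ 0.59  0.44 -0.65  1.87 -0.65  0.71  0.05]
```

View pics/side4c.png

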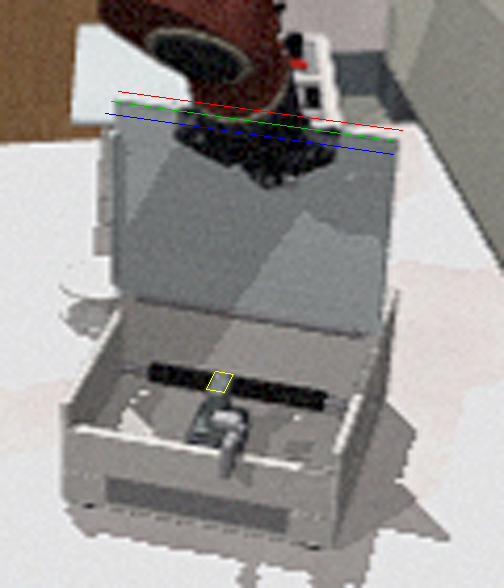

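View pics/top4c.png

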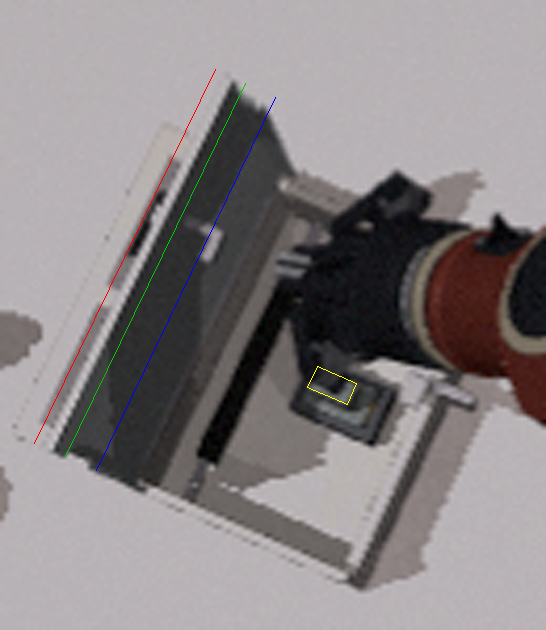

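Run:
```python
from h import *
o=[]
for n,(x0,y0,w,h) in {"side":(318,160,40,36),"top":(245,162,36,36)}.items():
    s=10;a=cv2.convertScaleAbs(cv2.resize(cv2.imread(f"pics/{n}4.png")[y0:y0+h,x0:x0+w],None,fx=s,fy=s,interpolation=cv2.INTER_CUBIC),alpha=1.6)
    def D(z,hx,hy,c):
        P=[[-45+i*hx,j*hy,z] for i,j in((-1,-1),(1,-1),(1,1),(-1,1),(-1,-1))]
        p=((proj(n,m2w(P))+.5-[x0,y0])*s-.5).astype(int);cv2.polylines(a,[p.reshape(-1,1,2)],False,c,1)
    D(112,15,8,(0,255,255));D(76,23,15,(0,255,0));D(70,32,21.5,(0,0,255))
    o.append(a)
cv2.imwrite("pics/g.png",np.hstack(o))
```

```text
(no output)
```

View pics/g.png

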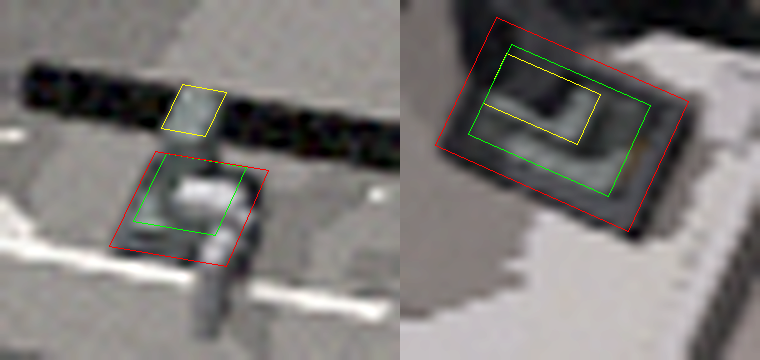

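The projected rib, collar and block outlines coincide with the image, and the cover stands at about 1.52 rad. Next I'll position over the guide.

Run:
```python
from h import *
q=quat(0,-1)
try: arm.line_to(tcp([-50,0,225],0),0.15,ori=q)
except arm.MotionError as e: print(e); arm.movep(tcp([-50,0,225],0),q)
arm.move_gripper(0.6,60)
print(arm.read_time(),np.array(arm.read_joint_positions()).round(2),arm.read_opening(),arm.read_ft_force())
for tip in([-45,0,130],[-45,0,79]): print(arm.ik(tcp(tip,0),q))
for n,(x0,y0,w,h) in {"side":(270,60,140,140),"top":(180,80,170,140)}.items():
    im=snapshot(n);cv2.imwrite(f"pics/{n}5.png",im)
    cv2.imwrite(f"pics/{n}5c.png",cv2.convertScaleAbs(cv2.resize(im[y0:y0+h,x0:x0+w],None,fx=4.2,fy=4.2,interpolation=cv2.INTER_CUBIC),alpha=1.5))
```

```text
15.275 [-0.1   0.46 -0.18  1.74  0.1   0.95 -0.75] 0.6039191229011553 [-0.35036389  0.24019692  0.70096014]
[-0.12567108  0.58080855 -0.16152332  1.84544825  0.13335091  0.72575504
 -0.78786442]
[-0.13777575  0.65664974 -0.1448046   1.8862705   0.15452365  0.60936656
 -0.80660366]
```

View pics/side5c.png

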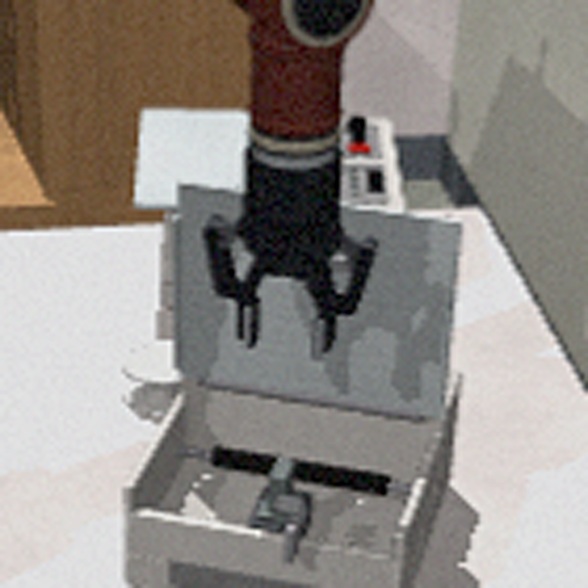

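View pics/top5c.png

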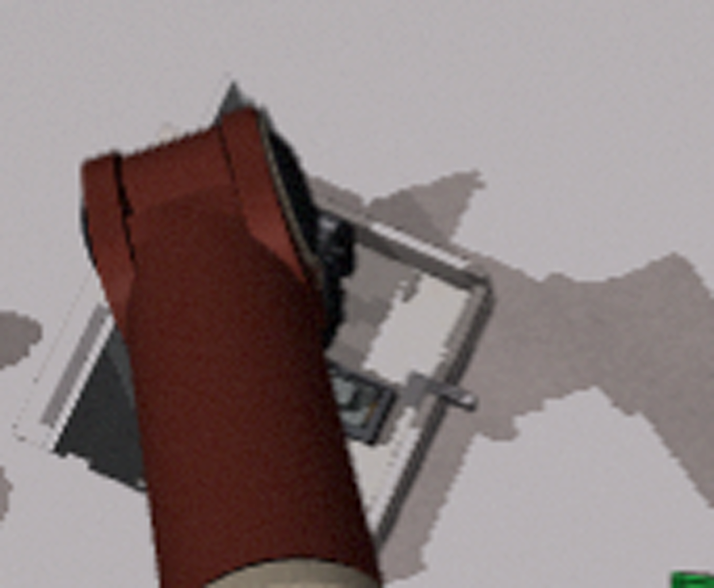

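Run:
```python
from h import *
arm.line_to(tcp([-45,0,140],0),0.12)
print(arm.read_time(),arm.read_ft_force())
for n,(x0,y0,w,h) in {"side":(270,60,140,140),"top":(180,80,170,140)}.items():
    im=snapshot(n)
    cv2.imwrite(f"pics/{n}6c.png",cv2.convertScaleAbs(cv2.resize(im[y0:y0+h,x0:x0+w],None,fx=4.2,fy=4.2,interpolation=cv2.INTER_CUBIC),alpha=1.5))
```

```text
16.2333 [ 0.19890225  0.15347548 -0.11648996]
```

View pics/side6c.png

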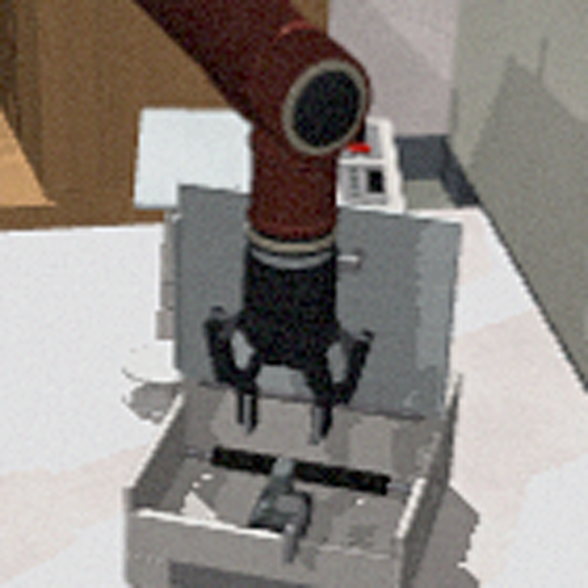

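View pics/top6c.png

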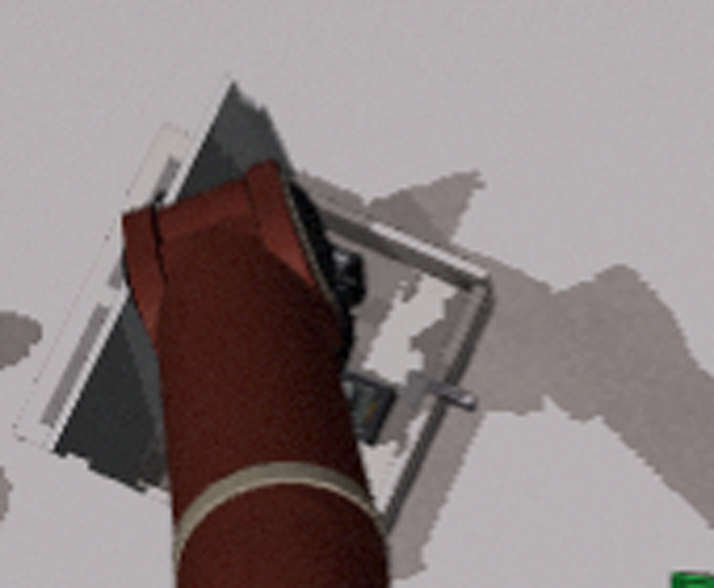

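Run:
```python
from h import *
def w2m(w):
    d=np.array(w)-[MP[0],MP[1],0];return (np.array([d@X,d@Y,d[2]])*1e3).round()
t=lambda u,v:((u+.5)/4.2-.5+180,(v+.5)/4.2-.5+80)
for z in(.38,.42,.46):
    for p in((124,215),(128,260),(160,340),(245,180)): print(z,p,w2m(ray("top",t(*p),z)))
s=lambda u,v:((u+.5)/4.2-.5+270,(v+.5)/4.2-.5+60)
# wrist disc face height from side view: near disc centre, bottom
from scipy.optimize import brentq
print(proj("side",m2w([[-45,0,z] for z in(213,350,380,400,420,440)])), s(325,105),s(290,350))
```

```text
0.38 (124, 215) [ 40. -11. 380.]
0.38 (128, 260) [ 28.  11. 380.]
0.38 (160, 340) [ -7.  43. 380.]
0.38 (245, 180) [-11. -55. 380.]
0.42 (124, 215) [ 25.  -5. 420.]
0.42 (128, 260) [ 13.  16. 420.]
0.42 (160, 340) [-20.  47. 420.]
0.42 (245, 180) [-24. -47. 420.]
0.46 (124, 215) [ 11.   1. 460.]
0.46 (128, 260) [ -1.  21. 460.]
0.46 (160, 340) [-32.  50. 460.]
0.46 (245, 180) [-36. -39. 460.]
[[337.97052921 145.86270107]
 [339.4737996  109.13926255]
 [339.82597552 100.55077957]
 [340.06573725  94.70692231]
 [340.30960908  88.76552801]
 [340.55770539  82.72393619]] (347.0, 84.61904761904762) (338.66666666666663, 142.95238095238096)
```

Wrist clearance to the cover is fine: the disc stays above 0.33 m and in front of x≈25 mm. Now I'll grasp and pull.

Run:
```python
from h import *
arm.line_to(tcp([-45,0,80],0),0.08)
f0=np.array(arm.read_ft_force());print(f0.round(2))
arm.move_gripper(0.0,70)
f=np.array(arm.read_ft_force());print("grip",arm.read_opening(),(f-f0).round(2),arm.read_time())
if arm.read_opening()>.12:
    for z in(83,86,90,95,105,120):
        arm.line_to(tcp([-45,0,z],0),0.05)
        f=np.array(arm.read_ft_force())-f0
        print(z,f.round(2),round(arm.read_opening(),3))
im=snapshot("side")
print(arm.read_time())
cv2.imwrite("pics/side7c.png",cv2.convertScaleAbs(cv2.resize(im[60:200,270:410],None,fx=4.2,fy=4.2,interpolation=cv2.INTER_CUBIC),alpha=1.5))
```

```text
[0.35 0.13 0.14]
grip 0.1754554806797777 [ 0.4  -0.74  3.89] 17.6417
83 [ 0.9   0.42 -1.22] 0.173
86 [-0.67  0.56 -5.72] 0.177
90 [-2.49  0.41  0.89] 0.177
95 [-0.52 -0.12 -1.72] 0.181
105 [-0.83 -0.14 -1.64] 0.175
120 [-0.96 -0.   -0.99] 0.174
19.4917
```

View pics/side7c.png

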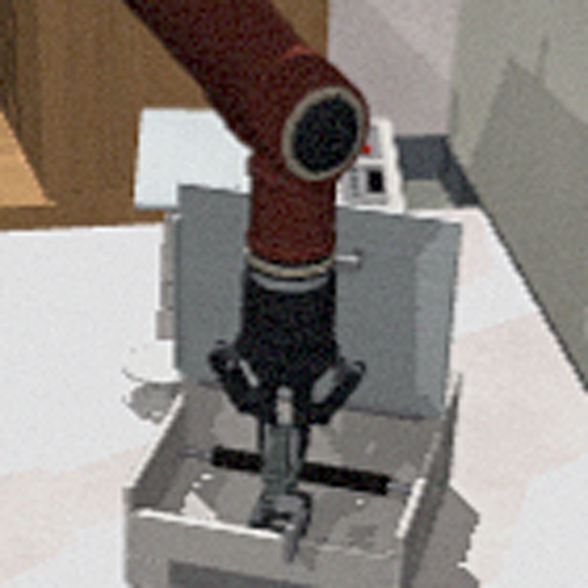

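The guide is out: the grip held at 0.175 and the weight reads about 1 N. Next I'll carry it to the steel tray.

Run:
```python
from h import *
q=quat(0,-1);T=np.array([.583,-.2946])
print(arm.ik([*T,.30],q),arm.ik([*T,.12],q))
arm.line_to(tcp([-45,0,200],0),0.12)
arm.line_to([*T,.26],0.18)
arm.line_to([*T,.16],0.12)
print(arm.read_time(),arm.read_opening(),arm.read_ft_force(),arm.read_tool_pos())
for n in("side","top"): cv2.imwrite(f"pics/{n}8.png",snapshot(n))
im=cv2.imread("pics/side8.png")
cv2.imwrite("pics/side8c.png",cv2.convertScaleAbs(cv2.resize(im[80:300,290:430],None,fx=2.7,fy=2.7,interpolation=cv2.INTER_CUBIC),alpha=1.4))
print(proj("side",[[*T,.16-.073-.04]]))
```

```text
[ 0.56418917  0.63280899 -0.23160688  1.41374083  0.15195786  1.11251064
 -0.11818318] [ 0.5324745   0.82900882 -0.17240521  1.58061262  0.18700325  0.74817884
 -0.14923113]
23.675 0.1731730500921459 [ 0.04464118 -0.00888326 -2.10089439] [ 0.58362548 -0.29486294  0.16092268]
[[375.27600766 260.27669448]]
```

View pics/side8c.png

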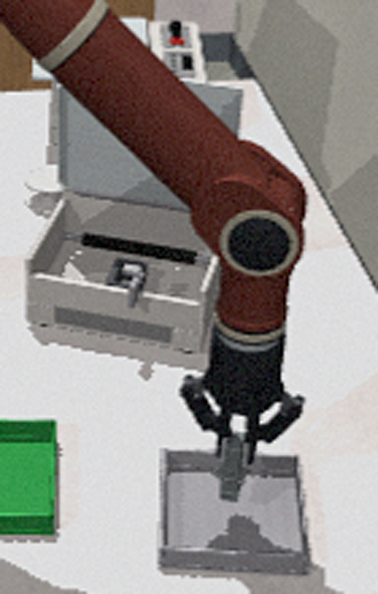

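View pics/top8.png

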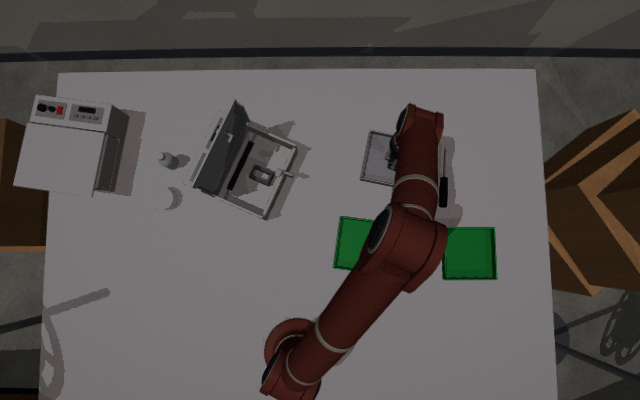

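The guide hangs upright over the steel tray, with its bottom at about (374,264) in the side view. I'll lower it slowly until the force shows contact.

Run:
```python
from h import *
T=np.array([.583,-.2946])
arm.line_to([*T,.126],0.06); arm.pause(.2)
f0=np.mean([arm.read_ft_force()[2] for _ in range(4)])
z=.126
while z>.108:
    z-=.0015; arm.line_to([*T,z],0.03); arm.pause(.05)
    f=np.mean([arm.read_ft_force()[2] for _ in range(4)])-f0
    print(round(z,4),round(f,2),round(arm.read_opening(),3))
    if f>2: break
arm.move_gripper(0.35)
arm.pause(.2)
arm.line_to([*T,z+.12],0.12)
arm.line_to([.45,-.35,.32],0.2)
print(arm.read_time(),arm.read_opening())
for n,(x0,y0,w,h) in {"side":(290,80,140,230),"top":(150,70,320,160)}.items():
    im=snapshot(n);cv2.imwrite(f"pics/{n}9.png",im)
    cv2.imwrite(f"pics/{n}9c.png",cv2.convertScaleAbs(cv2.resize(im[y0:y0+h,x0:x0+w],None,fx=2.4,fy=2.4,interpolation=cv2.INTER_CUBIC),alpha=1.5))
```

```text
0.1245 -0.08 0.173
0.123 -0.08 0.172
0.1215 -0.59 0.173
0.12 -0.29 0.173
0.1185 -0.06 0.179
0.117 5.06 0.178
29.1167 0.3501985988761001
```

View pics/side9c.png

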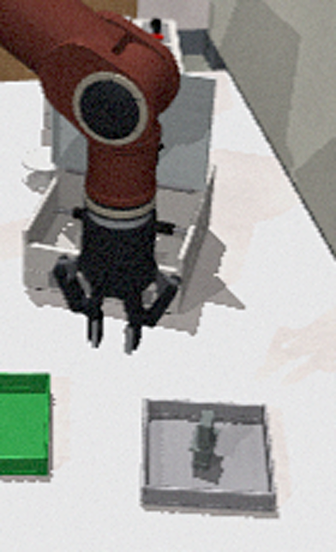

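View pics/top9c.png

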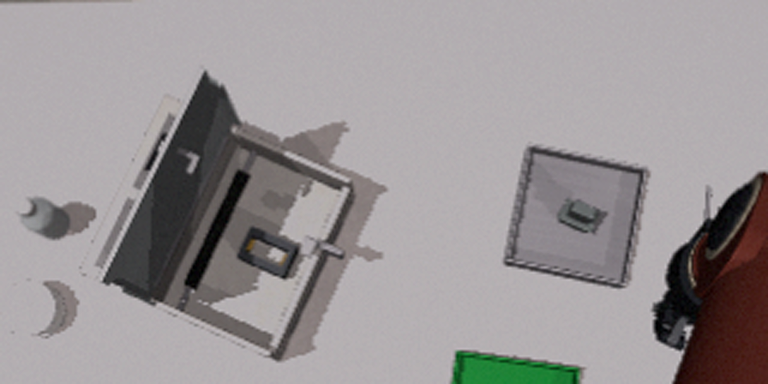

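The guide stands upright near the tray centre, at (582,213) in the top crop. The socket at (268,252) is empty, and the cover edge at (205,70) has not moved. The bottle and reel are where they were. I'm handing in.

Run:
```python
from station import arm,ticket
arm.pause(.3);print(arm.read_time(),arm.read_dq());print(ticket.finish_job())
```

```text
29.5167 [ 0.00366961 -0.00586304  0.00086534 -0.00093929  0.00026876 -0.0005291
  0.0010978 ]
the job is handed in; nothing more can be done
None
```

The job is done and handed in at 29.5 s, under the 61 s limit.

**Cover:** I pushed the catch about 13–14 mm to the left, against about 4.5 N. While holding it there I lifted the cover and swung it up to about 1.52 rad, judged from both camera views. It was in the same position in the last pictures.

**Strap guide:** I pulled it out of its socket and set it down in the steel tray. I let go at about 5 N of contact force.

**Last checks:** The final pictures show the socket empty and the guide standing upright near the tray's centre. The bottle and reel had not moved. The arm partly hid the screwdriver in those pictures, but it never came near it.

**Odd readings:**
- **Swing:** the wrist force read near zero above 0.5 rad. I relied on the pictures for the cover angle.
- **Pull-out:** the force readings, taken between steps, peaked at only 5.7 N against the 15 N expected. The pictures confirm the guide came out.

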